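Hang the bench pail from an S-hook and slide it to the rail's stop

TASK

Take the S-hook off its low parking trestle and hang it over the tall rail, about 10 cm or more to the right of the round stop collar, and let go. Then hang the steel pail by its wire bail in the hook's lower curl and let go, and finally slide the loaded hook along the rail up against the collar (it may go on swinging gently), never lifting it off the rail once the pail hangs on it. Keep the pail upright all the time and leave the culture flask, the petri dish and the tape roll where they are.

Things in the scene. Friction and masses are not known exactly. Their poses are not given: they have to be found in the camera images.
- rail: Fixed rail stand: round steel bar, 14 mm in diameter, 320 mm long, on two 16 mm posts at y = -160 and +160 mm (black clamp blocks 24 x 22 x 26 mm at their tops, feet 70 mm deep). Origin on the bench below the bar's middle; y along the bar (robot's left), x square to it (away from the robot), z up. The bar's axis is at z = 280 mm.
- rail_mid (a point): Point on the rail bar's axis half-way between the posts; axes as rail.
- collar: Aluminium stop collar, immovable on the rail, left of its middle: disc 46 mm in diameter, 15 mm thick along the rail. Origin at its centre on the rail's axis; axes as rail. A hook touching its right face has its middle 14.5 mm from this origin along -y.
- trestle: Fixed low parking trestle that carries the S-hook at the start: base plate 70 x 100 x 8 mm, two posts at y = -40 and +40 mm, 12 mm thick and 156 mm tall, and a bar 12 mm in diameter along y with its axis 150 mm above the bench. Origin on the bench below the bar's middle.
- hook: Steel S-hook of flat bar (5 mm thick, 14 mm wide along y), 137 mm tall without its grip tab, about 150 g, hanging on the trestle's bar. Origin: centre of the upper curl; z up, S in the x-z plane. A straight shank slants from (x -18.5, z 0) to (x 18.5, z -95) mm. It swings and slides easily on a bar; hung on the rail its origin is 9 mm below the rail's axis.
- hook_tab (a point): Centre of the black grip tab that stands on top of the hook's upper curl: 30 mm along the hook's x, 12 mm thick along y, about 41 mm tall; 41 mm above the hook's origin. The tab's underside meets the steel 21 mm above the hook's origin. Axes as hook.
- hook_crown (a point): Inner top of the upper curl (inner radius 16 mm), resting on the bar; 16 mm above the hook's origin. This curl opens downward; its free tip, on the +x side, ends 9 mm below the hook's origin, so this tip clears the rail with the origin 20 mm above the bar's axis; above 30 mm the slanting shank is in the way. Axes as hook.
- hook_seat (a point): Inner bottom of the lower curl, 111 mm below the hook's origin; the seated bail wire's centre is 3.5 mm above it. The curl (inner radius 16 mm, centre 16 mm above this point) opens upward; its free tip is on the -x side (toward the robot at yaw 0) and ends 25 mm above this point. Axes as hook.
- pail: Open steel pail, 70 mm tall, 86 mm across the rim, about 220 g, with a rigid wire bail (7 mm thick) over it in its y-z plane: legs at y = -43 and +43 mm up to z = 105 mm, then sloping in to a level top piece from y = -14 to +14 mm. Origin at the centre of its underside, z up, front grip toward -x. Hung by its bail it stays nearly level, its underside about 28 mm above the bench.
- pail_grip (a point): Point to hold the pail by on its grip: an upright plate 12 mm thick along the pail's y, 36 mm tall and reaching from 43 to 108 mm in front of the pail's axis. This point is 90 mm in front of the axis, half-way up the plate (48 mm above the underside). Axes as pail.
- bail_mid (a point): Middle of the top piece of the pail's bail, on the wire's centre line, 135 mm above the underside. Axes as pail.
- flask: Small clear culture flask lying on the bench, 50 x 102 x 32 mm. Bystander. Origin at the centre of its underside.
- petri: Petri dish 90 mm across and 15 mm tall on the bench at the left. Bystander. Origin at the centre of its underside.
- tape: Roll of tan tape 103 mm across and 25 mm tall on the bench at the right. Bystander. Origin at the centre of its underside.

How it is judged:
On the way, in this order (a step that is already met when the one before it is completed fails the run):
1. the S-hook hangs on the rail, let go, more than 80 mm to the right of the collar (x of hook_crown in the frame of rail_mid between -0.015 and 0.015 m and z of hook_crown in the frame of rail_mid between 0.001 and 0.014 m and angle between hook's own z axis and vertical below 0.4 rad and contact force between hook and rail above 0.2 N and y of hook_crown in the frame of collar below -0.08 m and contact force between the fingers and hook below 0.1 N), for 0.2 s.
2. the pail hangs by its bail in the hook's lower curl, let go, the hook still more than 80 mm from the collar (x of hook_crown in the frame of rail_mid between -0.015 and 0.015 m and z of hook_crown in the frame of rail_mid between 0.001 and 0.014 m and angle between hook's own z axis and vertical below 0.4 rad and contact force between hook and rail above 0.2 N and y of hook_crown in the frame of collar below -0.08 m and x of bail_mid in the frame of hook_seat between -0.014 and 0.014 m and y of bail_mid in the frame of hook_seat between -0.03 and 0.03 m and z of bail_mid in the frame of hook_seat between -0.002 and 0.014 m and contact force between pail and hook above 0.5 N and angle between pail's own z axis and vertical below 0.35 rad and height (world z) of pail above 0.012 m and contact force between the fingers and pail below 0.1 N), for 0.2 s.
3. the loaded hook hangs against the collar (gap under 8 mm) (x of hook_crown in the frame of rail_mid between -0.015 and 0.015 m and z of hook_crown in the frame of rail_mid between 0.001 and 0.014 m and angle between hook's own z axis and vertical below 0.4 rad and contact force between hook and rail above 0.2 N and x of bail_mid in the frame of hook_seat between -0.014 and 0.014 m and y of bail_mid in the frame of hook_seat between -0.03 and 0.03 m and z of bail_mid in the frame of hook_seat between -0.002 and 0.014 m and contact force between pail and hook above 0.5 N and angle between pail's own z axis and vertical below 0.35 rad and height (world z) of pail above 0.012 m and y of hook_crown in the frame of collar above -0.0225 m), for 0.2 s.
At the end, for the whole second after the job is handed in: The S-hook hangs on the rail right of the collar, gap under 8 mm; the pail hangs by the middle 60 mm of its bail in the lower curl, more than 12 mm off the bench, tilted under 0.35 rad; both let go and no more than swinging gently (under 0.35 m/s) (all of step 3 and contact force between the fingers and hook below 0.1 N and contact force between the fingers and pail below 0.1 N and linear speed of each of pail, hook below 0.35 m/s and y of hook_crown in the frame of collar below -0.005 m); the robot touches nothing.
It fails at once if the pail is tipped by more than 0.6 rad (angle between pail's own z axis and vertical above 0.6 rad).
It fails at once if the hook is lifted off the rail with the pail hanging on it (x of bail_mid in the frame of hook_seat between -0.014 and 0.014 m and y of bail_mid in the frame of hook_seat between -0.03 and 0.03 m and z of bail_mid in the frame of hook_seat between -0.002 and 0.014 m and contact force between pail and hook above 0.5 N and z of hook_crown in the frame of rail_mid above 0.03 m).
It fails at once if flask, petri dish or tape roll is moved by more than 30 mm (distance of any of flask, petri, tape from where it was at the start of the episode above 0.03 m).
It also fails if it takes over 72 s, if anything falls off the work surface, if the arm or the gripper's body presses on something with over 40 N, if the wrist force passes 120 N, or if a joint passes its speed limit or range.

ROBOT

A 6-joint arm with a two-finger parallel gripper is mounted at the origin on a cart in front of the work surface, level with it; the furniture and walls round the work are solid. World frame = base frame: x ahead of the robot, y to its left, z up, the work surface at z = 0. Lengths are in m, angles in rad, forces in N, time in s.
With the tool pointing down it reaches from about 0.325 to 0.925 m from the base axis. Payload 3.1 kg.
Tool frame: the origin (TCP) lies midway between the tips of the shut fingers; the grasp point (between the pads) lies 19 mm behind it (manip.pinch_z is the distance from the TCP to the grasp point, in m); z points along the fingers, y is the line along which they close (so a half turn about z gives the same grasp; the last joint's range is limited). The gripper opens to 85 mm and grips with 20 to 120 N. Pads are 22 mm wide; open, the fingers measure 114 mm over their backs; the gripper's body (76 mm by 85 mm) begins 54 mm behind the grasp point. The pads swing forward as they close: fully open they stand 13 mm farther back than shut.
Start: joints at [1.032, 0.217, 1.613, -0, 1.311, -0.112], TCP at [0.259, 0.569, 0.231] pointing down, gripper open.
Joint ranges: [-2.75, 2.75], [-0.78, 2.1], [0.31, 2.55], [-1.13, 4.27], [0.13, 2.63], [-2.58, 2.58]. Speed limits (rad/s): [2.79, 2.79, 3.14, 3.14, 3.14, 3.14].

INTERFACE

Orientations are given as a 3x3 rotation matrix whose columns are the frame's x, y, z axes.
In Python, from cell import manip, cams, ticket, nets gives the robot as it stands.
- The arm moves only by the tool servo_tool, never from a script. Its argument "increments" is one flat list of numbers, 6 for each row, row after row: the shift along the tool's x, y, z in units of 25 mm (1.0 is 25 mm), then the turn, a rotation vector about the tool's x, y, z in units of 5 degrees (1.0 is 5 degrees). A call has 1 to 10 rows; each row shifts and turns the commanded pose from where the row before left it, along the tool's axes as they then stand; what a row does not reach is not made up. A row lasts 1/12 s, in which the tool goes at most 41.7 mm and 7.16 degrees, less where a joint would pass 70% of its speed; a pose out of reach is approached as far as the arm can. A call is refused whole if a number of a shift passes 1 or a number of a turn 1, either way. A call with a gripper value outside its range is refused whole. "hand" is the closure in counts, from 0 (fully open) to 255 (shut), set as the call begins (left out, the last holds). The fingers move at their own pace and stop on an object; "newtons" is the grip in N (left out, the last holds). Time passes only in rows, so rows that do not move let the fingers close. It gives the time, the measured TCP pose, the force, the opening and the grip force at its end, in the units of the state.
- manip.observe(): the state, without advancing time (a new reading comes with each control period).
- cams.get_image(name): name is "scene" or "top" or "wrist"; returns a dict with "color" (400x640x3 uint8, red, green, blue), "z_map" (400x640 float32, m along the optical axis (not along the pixel's ray), 0 where there is no reading), "fx", "fy", "cx", "cy" (pixels), "R" (3x3) and "t" (3): a world point X has camera coordinates R X + t; the wrist camera has in their place "tool_from_camera" (4x4, takes a point from camera to tool coordinates, whose origin is the TCP and whose axes are the flange's). Camera axes: x right, y down, z forward; pixel columns grow to the right and rows downward; lengths in m; the calibration is good to about 2 mm. The wrist camera is an equidistant fisheye: a pixel r from the principal point sees the ray r / f radians off the axis. A picture is of the moment at which its call begins: read the wrist's pose just before it.
- ticket.hand_in(): hands the job in; it is judged then, once.
Trained networks look in the newest picture that a camera, given by its name, has taken for a name from the list of things; names that differ only in an ending like _2 or _b are one class to them, and where a whole thing is asked for, a point or a joint stands for the part that bears it (a point fixed in the world has none). Each returns a list of dicts, best first, with "conf" (0 to 1); they miss things now and then, are a little off and sometimes report something else, mostly with a low value. They report only what shows in the picture. A call takes as long as a camera call.
- nets.regions_of(thing, camera): "mask" (400x640 bool, what is visible of it) and "rect" ([left, top, right, bottom] in pixels, round what is visible of it).
The state is a dict: "time": time; "q": joint angles; "qvel": joint speeds; "effort": joint torques, N m; "tcp_pos": TCP position; "eef_rot": TCP orientation; "force": force on the tool from outside, world axes, zero at the start; "torque": the same for the moment, N m; "width": finger opening in m; "grip_force": force on a finger pad.
Only numpy, scipy, OpenCV 4.12 (cv2) and the standard library are available. Lean on these libraries where they do the work, as an engineer would, in place of code of your own. Each camera call takes 0.05 s, during which the arm holds its last target. There are 200 camera calls.

## Working session

There is one attempt and no reset: what is moved stays moved. The work goes in short steps, Python scripts to look and compute and a tool call to move; the robot and the scene stay as the last step left them, time stands still between calls to the robot, and variables do not carry over. Pictures are saved under pics/ and viewed, at most 10 in all, crops included, and the job is handed in when it is done.

Besides the shell and the picture viewer there is one more tool, called after "Call:" as name(argument=value, ...) on one line, values as JSON. servo_tool: Moves the arm, as the interface text tells. Its arguments: {"type":"object","properties":{"increments":{"type":"array"},"hand":{"type":"number"},"newtons":{"type":"number"}},"required":["increments"]}

```bash
mkdir -p pics; cat > h.py <<'E'
import numpy as np, cv2
from cell import manip, cams, ticket, nets
def cloud(im):
    z=im["z_map"]; v,u=np.indices(z.shape)
    c=np.stack([(u-im["cx"])/im["fx"]*z,(v-im["cy"])/im["fy"]*z,z],-1)
    P=(c-im["t"])@im["R"]; P[z==0]=np.nan
    return P
def save(n,c): cv2.imwrite("pics/"+n+".png",c[...,::-1])
def st():
    s=manip.observe(); print(round(s["time"],2),np.round(s["tcp_pos"],4),np.round(s["eef_rot"],3).tolist(),np.round(s["force"],1),round(s["width"],4),s["grip_force"]); return s
E
python3 - <<'E'
from h import *
st()
for n in ["scene","top"]:
    im=cams.get_image(n); save(n+"1",im["color"]); P=cloud(im)
    print(n,"campos",-im["R"].T@im["t"])
    for t in ["rail","collar","trestle","hook","hook_tab","pail","pail_grip","bail_mid","flask","petri","tape"]:
        for r in nets.regions_of(t,n)[:2]:
            q=P[r["mask"]]; q=q[~np.isnan(q[:,0])]
            print(t,round(r["conf"],2),[int(x) for x in r["rect"]],len(q), np.round(np.percentile(q,[2,50,98],axis=0),3).tolist() if len(q) else "")
E
```

```text
0.0 [0.2583 0.5682 0.2299] [[-0.91, 0.414, -0.001], [0.414, 0.91, -0.002], [0.0, -0.002, -1.0]] [-0.   0.6 -1.2] 0.0854 0.0
scene campos [-0.18814856 -1.12701274  1.05313608]
rail 0.65 [293, 141, 366, 250] 1003 [[0.58, -0.145, -0.003], [0.62, 0.065, 0.196], [0.877, 0.241, 0.291]]
rail 0.23 [238, 187, 276, 213] 632 [[0.382, 0.212, -0.003], [0.473, 0.25, 0.046], [0.527, 0.301, 0.096]]
trestle 0.78 [338, 237, 369, 292] 707 [[0.482, -0.322, -0.004], [0.514, -0.285, 0.008], [0.562, -0.211, 0.154]]
hook 0.62 [349, 232, 366, 277] 199 [[0.504, -0.285, 0.009], [0.52, -0.276, 0.168], [0.625, -0.144, 0.201]]
hook_tab 0.59 [294, 139, 370, 251] 918 [[0.583, -0.146, 0.002], [0.62, 0.021, 0.208], [0.746, 0.192, 0.291]]
hook_tab 0.57 [347, 233, 364, 277] 219 [[0.504, -0.285, 0.024], [0.519, -0.276, 0.165], [0.541, -0.261, 0.201]]
pail 0.92 [237, 188, 277, 216] 587 [[0.384, 0.212, 0.001], [0.473, 0.25, 0.047], [0.526, 0.299, 0.098]]
pail_grip 0.75 [239, 187, 274, 215] 608 [[0.385, 0.212, -0.002], [0.475, 0.25, 0.046], [0.527, 0.303, 0.092]]
pail_grip 0.2 [349, 230, 363, 281] 171 [[0.504, -0.284, 0.02
[... 1002 characters left out ...]
221, 0.001], [0.484, 0.265, 0.034], [0.524, 0.302, 0.14]]
bail_mid 0.72 [234, 193, 260, 237] 667 [[0.391, 0.221, -0.001], [0.481, 0.266, 0.031], [0.525, 0.306, 0.139]]
bail_mid 0.72 [313, 222, 340, 238] 370 [[0.397, -0.06, -0.002], [0.423, -0.018, 0.026], [0.451, 0.036, 0.034]]
flask 0.58 [315, 221, 337, 233] 283 [[0.4, -0.056, 0.021], [0.421, -0.02, 0.027], [0.446, 0.03, 0.035]]
petri 0.89 [200, 150, 232, 170] 483 [[0.614, 0.36, 0.008], [0.655, 0.401, 0.017], [0.696, 0.441, 0.023]]
petri 0.55 [311, 223, 337, 236] 331 [[0.4, -0.056, -0.0], [0.422, -0.014, 0.027], [0.446, 0.036, 0.035]]
tape 0.86 [434, 181, 463, 207] 295 [[0.507, -0.498, 0.005], [0.557, -0.462, 0.025], [0.598, -0.403, 0.032]]
```

```bash
python3 - <<'E'
from h import *
a=cv2.imread("pics/scene1.png")[120:320,220:420]; b=cv2.imread("pics/top1.png")[130:250,190:470]
cv2.imwrite("pics/v1.png",np.vstack([cv2.resize(a,(400,400)).repeat(1,0) if 0 else cv2.resize(cv2.resize(a,(340,300),interpolation=cv2.INTER_CUBIC),(800,300)) if 0 else np.hstack([cv2.resize(a,(300,300)),np.zeros((300,500,3),np.uint8)]),cv2.resize(b,(700,300))[:, :].copy() if 0 else cv2.copyMakeBorder(cv2.resize(b,(700,300)),0,0,0,100,0)]))
# rail bar fit, from top
im=cams.get_image("top"); P=cloud(im); Q=P.reshape(-1,3)
def box(x0,x1,y0,y1,z0,z1): 
    m=np.all((Q>[x0,y0,z0])&(Q<[x1,y1,z1]),axis=1); return Q[m]
r=box(.55,.7,-.13,.07,.26,.3); print("bar",len(r),np.polyfit(r[:,1],r[:,0],1), r[:,2].max(),np.median(r[:,2]))
for y in np.arange(-.16,.2,.04):
    k=r[abs(r[:,1]-y)<.02]; print(round(y,2),len(k), np.round(k.mean(0),4) if len(k) else "")
rr=box(.5,.75,-.25,.3,.27,.33); print("rail y",rr[:,1].min(),rr[:,1].max())
c=box(.55,.7,.0,.15,.296,.33); print("collar",np.round(c.mean(0),4),len(c),np.round(c.min(0),4),np.round(c.max(0),4))
t=box(.45,.6,-.35,-.2,.14,.165); print("trest",len(t))
for p in np.round(t[np.argsort(t[:,1])][::4],3): print(p)
tab=box(.45,.6,-.35,-.2,.18,.25);print("tab",len(tab),np.round(tab,3).tolist())
b=box(.35,.56,.18,.35,.1,.16);print("bail",len(b),np.round(b,3).tolist())
g=box(.33,.56,.18,.35,.055,.085);print("rim",len(g),np.round(g.min(0),3),np.round(g.max(0),3),np.round(g[g[:,0]<.435],3).tolist())
E
```

```text
bar 344 [-0.08468263  0.6223423 ] 0.2981076824137477 0.2879638861890223
-0.16 0 
-0.12 66 [ 0.632  -0.1173  0.2899]
-0.08 61 [ 0.6295 -0.0806  0.2875]
-0.04 69 [ 0.626  -0.0403  0.287 ]
0.0 66 [0.622  0.0012 0.2879]
0.04 62 [0.6187 0.0401 0.2875]
0.08 20 [0.6172 0.0648 0.2869]
0.12 0 
0.16 0 
rail y -0.14141266972771002 0.19745629949812313
collar [0.6141 0.0951 0.3017] 66 [0.5964 0.0878 0.296 ] [0.632  0.1035 0.308 ]
trest 107
[ 0.517 -0.307  0.153]
[ 0.513 -0.303  0.158]
[ 0.52  -0.3    0.155]
[ 0.52  -0.297  0.155]
[ 0.519 -0.293  0.157]
[ 0.519 -0.29   0.157]
[ 0.516 -0.286  0.159]
[ 0.522 -0.283  0.159]
[ 0.509 -0.27   0.159]
[ 0.542 -0.268  0.155]
[ 0.512 -0.266  0.163]
[ 0.532 -0.264  0.157]
[ 0.522 -0.262  0.151]
[ 0.528 -0.261  0.156]
[ 0.518 -0.261  0.158]
[ 0.512 -0.258  0.157]
[ 0.525 -0.256  0.152]
[ 0.526 -0.253  0.149]
[ 0.528 -0.248  0.155]
[ 0.538 -0.246  0.152]
[ 0.541 -0.242  0.152]
[ 0.538 -0.239  0.154]
[ 0.531 -0.236  0.153]
[ 0.535 -0.233  0.153]
[ 0.534 -0.229  0.155]
[ 0.535 -0.227  0.15 ]
[ 0.535 -0.224  0.143]
tab 46 [[0.539, -0.271, 0.203], [0.539, -0.274, 
[... 3092 characters left out ...]
08, 0.257, 0.064], [0.405, 0.267, 0.065], [0.405, 0.263, 0.068], [0.405, 0.26, 0.064], [0.405, 0.258, 0.06], [0.401, 0.266, 0.067], [0.401, 0.264, 0.062], [0.401, 0.259, 0.069], [0.401, 0.256, 0.066], [0.398, 0.266, 0.068], [0.398, 0.263, 0.068], [0.398, 0.259, 0.068], [0.398, 0.258, 0.058], [0.394, 0.267, 0.065], [0.394, 0.264, 0.06], [0.394, 0.259, 0.067], [0.395, 0.257, 0.06], [0.391, 0.265, 0.07], [0.391, 0.262, 0.067], [0.391, 0.259, 0.067], [0.391, 0.257, 0.06], [0.387, 0.265, 0.068], [0.387, 0.262, 0.068], [0.388, 0.258, 0.07], [0.384, 0.265, 0.068], [0.384, 0.262, 0.066], [0.384, 0.259, 0.066], [0.384, 0.257, 0.058], [0.38, 0.266, 0.066], [0.381, 0.261, 0.069], [0.381, 0.258, 0.069]]
```

View pics/v1.png

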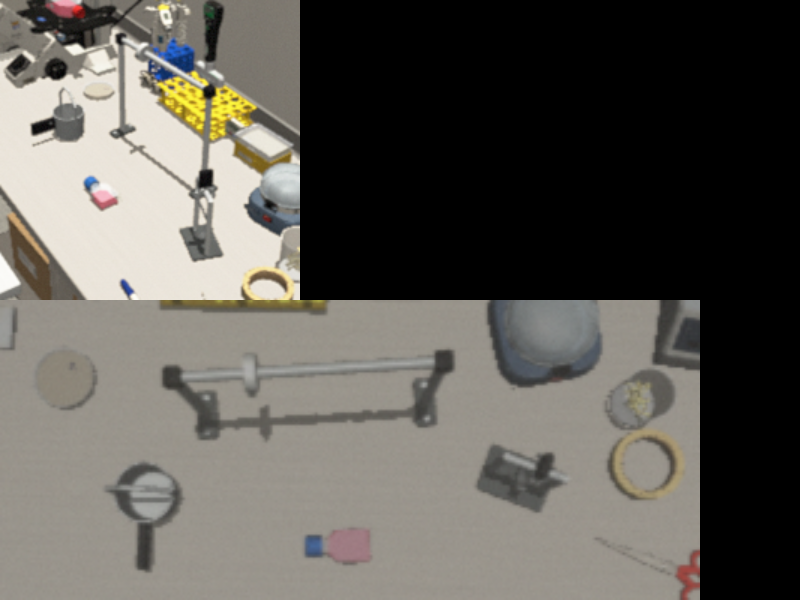

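The pictures show the rail almost square to the robot, with the collar left of its middle. The hook's black tab is on the trestle at top-crop pixel (545,465), and the pail grip points toward the robot. Next I move toward the hook.

Call:
servo_tool(increments=[-0.9, -1, 0, 0, 0, 0, -0.9, -1, 0, 0, 0, 0, -0.9, -1, 0, 0, 0, 0, -0.9, -1, 0, 0, 0, 0, -0.9, -1, 0, 0, 0, 0, -0.9, -1, 0, 0, 0, 0, -0.9, -1, 0, 0, 0, 0, -0.9, -1, 0, 0, 0, 0, -0.9, -1, 0, 0, 0, 0, -0.9, -1, 0, 0, 0, 0], hand=0, newtons=60)

```text
time: 2.08
tcp_pos: [0.3602, 0.2468, 0.2316]
eef_rot: [[-0.91, 0.414, 0.001], [0.414, 0.91, 0.0], [-0.001, 0.001, -1.0]]
force: [0.7, 0.3, 0.1]
width: 0.0855
grip_force: 0.0
```

Call:
servo_tool(increments=[-0.9, -1, 0, 0, 0, 0, -0.9, -1, 0, 0, 0, 0, -0.9, -1, 0, 0, 0, 0, -0.9, -1, 0, 0, 0, 0, -0.9, -1, 0, 0, 0, 0, -0.9, -1, 0, 0, 0, 0, -0.9, -1, 0, 0, 0, 0, -0.9, -1, 0, 0, 0, 0, -0.9, -1, 0, 0, 0, 0, -0.9, -1, 0, 0, 0, 0])

```text
time: 2.92
tcp_pos: [0.4617, -0.0743, 0.2316]
eef_rot: [[-0.91, 0.414, 0.001], [0.414, 0.91, -0.0], [-0.001, 0.0, -1.0]]
force: [0.8, 0.7, 0.2]
width: 0.0853
grip_force: 0.0
```

Call:
servo_tool(increments=[-0.9, -1, -0.3, 0, 0, 0, -0.9, -1, -0.3, 0, 0, 0, -0.9, -1, -0.3, 0, 0, 0, -0.9, -1, -0.3, 0, 0, 0, -0.9, -1, 0, 0, 0, 0, 0, 0, 0, 0, 0, -1, 0, 0, 0, 0, 0, -1, 0, 0, 0, 0, 0, 0, 0, 0, 0, 0, 0, 0])

```text
time: 3.67
tcp_pos: [0.5119, -0.2329, 0.2612]
eef_rot: [[-0.968, 0.252, -0.0], [0.252, 0.968, 0.0], [0.0, 0.0, -1.0]]
force: [-0.1, 0.3, -0.9]
width: 0.0857
grip_force: 0.0
```

```bash
cat >> h.py <<'E'
def wcloud(s,im):
    z=im["z_map"]; v,u=np.indices(z.shape); x=(u-im["cx"])/im["fx"]; y=(v-im["cy"])/im["fy"]; r=np.hypot(x,y)+1e-9
    k=np.tan(r)/r; c=np.stack([x*k*z,y*k*z,z],-1); T=np.array(im["tool_from_camera"])
    P=(c@T[:3,:3].T+T[:3,3])@np.array(s["eef_rot"]).T+s["tcp_pos"]; P[(z==0)|(r>1.3)]=np.nan
    return P
def box(P,x0,x1,y0,y1,z0,z1):
    Q=P.reshape(-1,3); return Q[np.all((Q>[x0,y0,z0])&(Q<[x1,y1,z1]),axis=1)]
def rect(p):
    c,sz,a=cv2.minAreaRect((p[:,:2]*1000).astype(np.float32)); return np.round(c,1),np.round(sz,1),round(a,1)
def go(p,yaw=None):  # needed tool-frame shift (units) and tool z turn (units) to TCP p with tool y axis at yaw (rad) from world y
    s=manip.observe(); R=np.array(s["eef_rot"]); print("shift",np.round(R.T@(np.array(p)-s["tcp_pos"])/.025,2))
    if yaw is not None: print("turnz",round(-np.degrees(yaw-np.arctan2(-R[0,1],R[1,1]))/5,2))
E
python3 - <<'E'
from h import *
s=manip.observe(); im=cams.get_image("wrist"); save("w1",im["color"]); P=wcloud(s,im)
t=box(P,.47,.58,-.32,-.22,.193,.215); print("tabtop",len(t),rect(t),t.mean(0))
t=box(P,.47,.58,-.32,-.22,.165,.215); print("tab",len(t),rect(t))
t=box(P,.47,.62,-.34,-.2,.148,.16); print("bar",len(t),rect(t))
a=np.array([np.cos(.25),-np.sin(.25)])
im=cams.get_image("scene"); P=cloud(im)
q=box(P,.46,.60,-.33,-.20,.012,.21); u=(q[:,:2]-[.525,-.27])@a; w=(q[:,:2]-[.525,-.27])@[np.sin(.25),np.cos(.25)]
k=abs(w)<.02; o=np.argsort(q[k][:,2]); print(np.round(np.c_[u[k],w[k],q[k][:,2]][o],3).tolist()[::2])
E
```

```text
tabtop 648 (array([ 523. , -270.1]), array([12.1, 29.5]), 71.0) [ 0.52127857 -0.26924721  0.20158945]
tab 908 (array([ 522.9, -269.9]), array([12.3, 29.7]), 72.2)
bar 1325 (array([ 524.4, -265.7]), array([87.8, 37.1]), 53.4)
[[-0.023, 0.004, 0.012], [-0.005, -0.009, 0.023], [-0.004, -0.007, 0.025], [-0.007, -0.007, 0.025], [0.007, 0.003, 0.026], [0.005, -0.003, 0.027], [-0.011, -0.008, 0.028], [-0.0, 0.002, 0.029], [-0.007, -0.006, 0.029], [0.0, -0.004, 0.03], [-0.008, 0.002, 0.031], [-0.016, -0.011, 0.032], [-0.011, 0.001, 0.033], [-0.013, -0.004, 0.033], [-0.019, -0.001, 0.037], [0.022, -0.008, 0.04], [-0.021, -0.012, 0.042], [-0.019, -0.008, 0.043], [-0.019, -0.008, 0.047], [-0.02, -0.009, 0.052], [-0.019, -0.006, 0.054], [0.003, -0.007, 0.082], [-0.001, -0.009, 0.088], [-0.002, -0.01, 0.094], [-0.001, -0.008, 0.097], [-0.002, -0.009, 0.101], [-0.008, -0.007, 0.106], [-0.008, 0.001, 0.107], [-0.007, -0.012, 0.113], [-0.013, -0.009, 0.12], [-0.014, -0.004, 0.125], [-0.014, -0.011, 0.13], [0.018, 0.001, 0.132], [0.016, -0.01, 0.133], [-0.019, -0.006, 0.135], [0.017, -0.008, 0.136], 
[... 1454 characters left out ...]
186], [-0.005, -0.006, 0.187], [0.013, -0.008, 0.188], [0.01, -0.008, 0.188], [0.005, -0.013, 0.189], [-0.008, -0.004, 0.19], [-0.005, -0.005, 0.19], [-0.014, -0.003, 0.191], [-0.011, -0.011, 0.192], [-0.001, -0.01, 0.193], [-0.004, -0.01, 0.193], [0.009, -0.009, 0.193], [0.002, -0.003, 0.194], [-0.008, 0.004, 0.195], [-0.012, -0.005, 0.195], [0.016, -0.0, 0.196], [-0.001, -0.01, 0.197], [0.006, -0.009, 0.197], [-0.007, -0.001, 0.198], [-0.015, -0.004, 0.199], [0.011, -0.003, 0.2], [0.001, -0.006, 0.2], [-0.0, -0.001, 0.2], [0.011, -0.011, 0.201], [-0.005, -0.011, 0.201], [0.001, -0.013, 0.202], [-0.006, -0.006, 0.202], [-0.013, -0.014, 0.202], [-0.011, -0.01, 0.203], [0.006, -0.007, 0.204]]
```

View pics/w1.png

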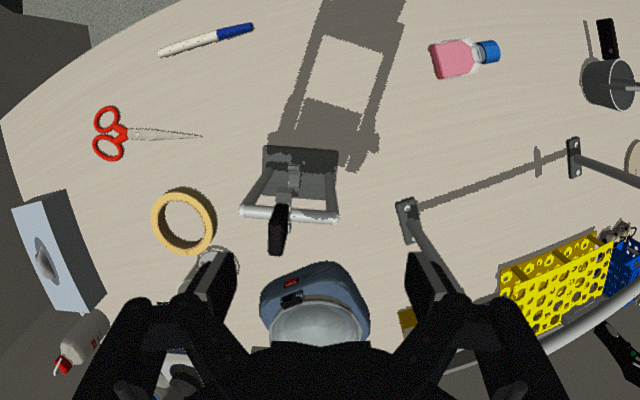

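The wrist view shows the tab at (277,230) above the trestle bar, with its lower curl opening toward the robot as expected. Now I grasp the tab.

Call:
servo_tool(increments=[-0.4, -0.66, 0, 0, 0, 0, -0.4, -0.66, 0, 0, 0, 0.5, 0, 0, 0.9, 0, 0, 0, 0, 0, 0.9, 0, 0, 0, 0, 0, 0.9, 0, 0, 0, 0, 0, 0.6, 0, 0, 0, 0, 0, 0.4, 0, 0, 0, 0, 0, 0, 0, 0, 0])

```text
time: 4.43
tcp_pos: [0.5215, -0.2682, 0.1659]
eef_rot: [[-0.956, 0.292, -0.004], [0.292, 0.956, 0.003], [0.005, 0.002, -1.0]]
force: [-1.0, 1.6, -1.1]
width: 0.0855
grip_force: 0.0
```

Call:
servo_tool(increments=[0, 0, 0, 0, 0, 0, 0, 0, 0, 0, 0, 0, 0, 0, 0, 0, 0, 0, 0, 0, 0, 0, 0, 0, 0, 0, 0, 0, 0, 0, 0, 0, 0, 0, 0, 0, 0, 0, 0, 0, 0, 0, 0, 0, 0, 0, 0, 0], hand=255, newtons=60)

```text
time: 5.1
tcp_pos: [0.5235, -0.27, 0.1696]
eef_rot: [[-0.957, 0.292, 0.001], [0.292, 0.957, -0.001], [-0.001, -0.0, -1.0]]
force: [-1.8, 0.8, 2.1]
width: 0.0111
grip_force: 59.1
```

Call:
servo_tool(increments=[0, 0, -0.4, 0, 0, 0, 0, 0, -0.4, 0, 0, 0, 0, 0, -0.4, 0, 0, 0, 0, 0, 0, 0, 0, 0, 0.4, 0, 0, 0, 0, 0, 0.6, 0, 0, 0, 0, 0, 0.6, 0, 0, 0, 0, 0, 0.6, 0, 0, 0, 0, 0, 0, 0, 0, 0, 0, 0])

```text
time: 5.85
tcp_pos: [0.4674, -0.2522, 0.1976]
eef_rot: [[-0.956, 0.292, -0.004], [0.292, 0.956, 0.002], [0.004, 0.001, -1.0]]
force: [0.6, 0.3, -2.0]
width: 0.0108
grip_force: 58.7
```

Call:
servo_tool(increments=[0, 0, -0.7, 0, 0, 0, 0, 0, -0.9, 0, 0, 0, 0, 0, -0.9, 0, 0, -0.9, 0, 0, -0.9, 0, 0, -0.9, 0, 0, -0.9, 0, 0, -0.9, 0, 0, -0.7, 0, 0, -0.9, 0, 0, -0.4, 0, 0, -0.76, 0, 0, 0, 0, 0, 0])

```text
time: 6.52
tcp_pos: [0.472, -0.2547, 0.3372]
eef_rot: [[-0.996, -0.086, 0.005], [-0.086, 0.996, -0.004], [-0.005, -0.004, -1.0]]
force: [0.0, -1.3, -1.2]
width: 0.011
grip_force: 58.8
```

Call:
servo_tool(increments=[-0.4, 0.7, 0, 0, 0, 0, -0.5, 0.9, 0, 0, 0, 0, -0.5, 1, 0, 0, 0, 0, -0.5, 1, 0, 0, 0, 0, -0.5, 1, 0, 0, 0, 0, -0.5, 1, 0, 0, 0, 0, -0.5, 1, 0, 0, 0, 0, -0.5, 1, 0, 0, 0, 0, -0.4, 0.7, 0, 0, 0, 0, -0.3, 0.5, 0, 0, 0, 0])

```text
time: 7.35
tcp_pos: [0.5665, -0.0225, 0.332]
eef_rot: [[-0.996, -0.084, -0.002], [-0.084, 0.996, 0.001], [0.002, 0.001, -1.0]]
force: [-0.2, 0.6, -2.3]
width: 0.0107
grip_force: 58.8
```

```bash
python3 - <<'E'
from h import *
s=st(); im=cams.get_image("wrist"); P=wcloud(s,im); save("w2",im["color"])
for y in [-.10,-.06,.02,.05]:
    b=box(P,.58,.68,y-.01,y+.01,.265,.3); print("w bar",y,len(b), np.round(np.r_[b.mean(0),b.min(0),b.max(0)],4) if len(b) else "")
c=box(P,.55,.7,.06,.13,.292,.32); print("w collar",len(c),np.round(np.r_[c.mean(0),c.min(0),c.max(0)],4) if len(c) else "")
im=cams.get_image("scene"); save("s2",im["color"]); P=cloud(im)
c0=s["tcp_pos"][:2]; a=np.array([.9964,.0847]); n=np.array([-.0847,.9964])
q=box(P,.5,.66,-.1,.04,.16,.33); u=(q[:,:2]-c0)@a; w=(q[:,:2]-c0)@n
k=(abs(w)<.02)&(u<.035); z=q[k][:,2]; U=u[k]
for h in np.arange(.17,.33,.01):
    m=abs(z-h)<.005
    if m.any(): print(round(h,3),m.sum(),np.round(np.sort(U[m])[[0,m.sum()//2,-1]],4))
for y in [-.10,-.06,0.02,.05]:
    b=box(P,.58,.68,y-.01,y+.01,.265,.3); print("s bar",y,len(b), np.round(np.r_[b.mean(0),b.min(0),b.max(0)],4) if len(b) else "")
E
```

```text
7.35 [ 0.5665 -0.0225  0.332 ] [[-0.996, -0.084, -0.002], [-0.084, 0.996, 0.001], [0.002, 0.001, -1.0]] [-0.2  0.6 -2.3] 0.0107 58.838515877723694
w bar -0.1 388 [ 0.627  -0.1002  0.2853  0.6223 -0.1098  0.2775  0.6349 -0.09    0.2895]
w bar -0.06 265 [ 0.6226 -0.063   0.2847  0.6191 -0.07    0.2782  0.6296 -0.0526  0.2892]
w bar 0.02 198 [0.615  0.0243 0.2846 0.6118 0.0158 0.2789 0.62   0.0299 0.2891]
w bar 0.05 244 [0.6122 0.0513 0.2844 0.6096 0.0402 0.2789 0.6186 0.06   0.2886]
w collar 854 [0.6087 0.0921 0.2994 0.5933 0.0851 0.292  0.6315 0.1029 0.305 ]
0.18 1 [0.0049 0.0049 0.0049]
0.19 21 [-0.0122  0.0049  0.0184]
0.2 20 [-0.0194  0.0148  0.0235]
0.21 15 [-0.0216 -0.0146  0.0205]
0.22 9 [-0.0236  0.0121  0.0144]
0.23 7 [0.0049 0.0107 0.0151]
0.24 9 [0.0027 0.0058 0.0078]
0.25 5 [-0.0003  0.0022  0.0037]
0.26 7 [-0.0056 -0.0021  0.0007]
0.27 6 [-0.0082 -0.0053 -0.0018]
0.28 10 [-0.0113 -0.0087 -0.0048]
0.29 10 [-0.0153 -0.0128  0.0197]
0.3 15 [-0.0206 -0.0137  0.0227]
0.31 19 [-0.0201 -0.0143  0.019 ]
0.32 25 [-0.0165 -0.0039  0.0147]
s bar -0.1 20 [ 0.6272 -0.1006  0.2827  0.6223 -0.1095  0.2772  0.635  -0.0912  0.2881]
s bar -0.06 19 [ 0.6242 -0.06    0.2827  0.6203 -0.0697  0.2775  0.6322 -0.0502  0.2864]
s bar 0.02 9 [0.6207 0.0188 0.2832 0.615  0.0108 0.2741 0.6267 0.0299 0.2872]
s bar 0.05 0
```

```bash
python3 - <<'E'
import cv2,numpy as np
a=cv2.imread("pics/w2.png"); b=cv2.imread("pics/s2.png")[130:270,270:400]
cv2.imwrite("pics/v2.png",np.hstack([a[:, :],cv2.copyMakeBorder(cv2.resize(b,(160,172)),0,228,0,0,0)]) if 0 else cv2.resize(b,(520,560),interpolation=cv2.INTER_CUBIC))
E
```

```text
(no output)
```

View pics/v2.png

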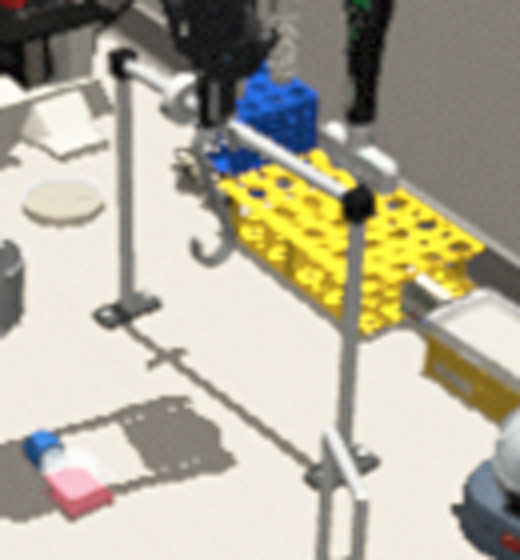

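The picture shows the hook hanging upright in the gripper, just on the robot's side of the bar, below and left of the right post. Moving in.

Call:
servo_tool(increments=[0, 0.2, -0.1, 0, 0, 0, -0.5, 0, 0, 0, 0, 0, -0.5, 0, 0, 0, 0, 0, -0.5, 0, 0, 0, 0, 0, -0.4, 0, 0, 0, 0, 0, -0.18, 0, 0, 0, 0, 0, 0, 0, 0, 0, 0, 0, 0, 0, 0, 0, 0, 0])

```text
time: 8.12
tcp_pos: [0.6176, -0.0159, 0.336]
eef_rot: [[-0.996, -0.084, -0.001], [-0.084, 0.996, -0.0], [0.001, 0.0, -1.0]]
force: [-0.0, 0.0, -2.1]
width: 0.0111
grip_force: 58.9
```

Call:
servo_tool(increments=[0, 0, 0.3, 0, 0, 0, 0, 0, 0.3, 0, 0, 0, 0, 0, 0.3, 0, 0, 0, -0.15, 0, 0.3, 0, 0, 0, 0, 0, 0.1, 0, 0, 0, 0, 0, 0, 0, 0, 0, 0, 0, 0, 0, 0, 0])

```text
time: 8.7
tcp_pos: [0.6215, -0.0151, 0.3033]
eef_rot: [[-0.996, -0.085, -0.001], [-0.085, 0.996, 0.0], [0.001, 0.0, -1.0]]
force: [-0.0, -0.0, -1.4]
width: 0.011
grip_force: 58.9
```

Call:
servo_tool(increments=[0, 0, 0.08, 0, 0, 0, 0, 0, 0, 0, 0, 0, 0, 0, 0, 0, 0, 0])

```text
time: 8.95
tcp_pos: [0.6218, -0.0151, 0.3021]
eef_rot: [[-0.996, -0.085, 0.001], [-0.085, 0.996, -0.0], [-0.001, -0.0, -1.0]]
force: [0.1, 0.7, -1.3]
width: 0.0113
grip_force: 58.9
```

Call:
servo_tool(increments=[0, 0, 0.04, 0, 0, 0, 0, 0, 0, 0, 0, 0, 0, 0, 0, 0, 0, 0])

```text
time: 9.2
tcp_pos: [0.6217, -0.0151, 0.3009]
eef_rot: [[-0.996, -0.084, 0.0], [-0.084, 0.996, -0.0], [-0.0, -0.0, -1.0]]
force: [-0.5, 0.5, -1.5]
width: 0.0109
grip_force: 58.9
```

Call:
servo_tool(increments=[0, 0, 0.06, 0, 0, 0, 0, 0, 0, 0, 0, 0, 0, 0, 0, 0, 0, 0])

```text
time: 9.45
tcp_pos: [0.6219, -0.0152, 0.3006]
eef_rot: [[-0.996, -0.084, 0.001], [-0.084, 0.996, -0.0], [-0.001, -0.0, -1.0]]
force: [-2.3, -0.4, 3.6]
width: 0.0112
grip_force: 59.7
```

Call:
servo_tool(increments=[0, 0, 0, 0, 0, 0, 0, 0, 0, 0, 0, 0, 0, 0, 0, 0, 0, 0, 0, 0, 0, 0, 0, 0, 0, 0, 0, 0, 0, 0, 0, 0, 0, 0, 0, 0, 0, 0, 0, 0, 0, 0, 0, 0, 0, 0, 0, 0], hand=80)

```text
time: 10.12
tcp_pos: [0.6217, -0.0151, 0.2992]
eef_rot: [[-0.996, -0.085, -0.0], [-0.085, 0.996, -0.0], [0.0, -0.0, -1.0]]
force: [-0.1, 0.5, 0.3]
width: 0.0585
grip_force: 0.0
```

Call:
servo_tool(increments=[0, 0, -0.4, 0, 0, 0, 0, 0, -0.7, 0, 0, 0, 0, 0, -0.9, 0, 0, 0, 0, 0, -0.9, 0, 0, 0, 0.8, 0, -0.2, 0, 0, 0, 1, 0, 0, 0, 0, 0, 1, 0, 0, 0, 0, 0, 1, 0, 0, 0, 0, 0, 1, 0, 0, 0, 0, 0, 0, 0, 0, 0, 0, 0], hand=0)

```text
time: 10.95
tcp_pos: [0.4989, -0.0253, 0.378]
eef_rot: [[-0.996, -0.084, -0.001], [-0.084, 0.996, -0.001], [0.001, -0.0, -1.0]]
force: [1.2, 0.5, -0.0]
width: 0.0851
grip_force: 0.0
```

```bash
python3 - <<'E'
from h import *
s=st(); im=cams.get_image("wrist"); P=wcloud(s,im); save("w3",im["color"])
t=box(P,.55,.69,-.07,.04,.318,.345); print("tabtop",len(t)); 
if len(t): print(rect(t),t.mean(0))
im=cams.get_image("scene"); save("s3",im["color"]); P=cloud(im)
c0=np.array([.622,-.015]); a=np.array([.9964,.0847]); n=np.array([-.0847,.9964])
q=box(P,.5,.7,-.1,.04,.13,.345); u=(q[:,:2]-c0)@a; w=(q[:,:2]-c0)@n
k=(abs(w)<.02)&(abs(u)<.035); z=q[k][:,2]; U=u[k]; W=w[k]
for h in np.arange(.14,.35,.01):
    m=abs(z-h)<.005
    if m.any(): print(round(h,3),m.sum(),np.round(np.sort(U[m])[[0,m.sum()//2,-1]],4),np.round(np.median(W[m]),4))
im=cams.get_image("top"); P=cloud(im)
t=box(P,.55,.69,-.07,.04,.318,.345); print("tabtop top",len(t)); 
if len(t): print(rect(t),t.mean(0))
b=cv2.imread("pics/s3.png")[130:270,270:400]; cv2.imwrite("pics/v3.png",cv2.resize(b,(520,560),interpolation=cv2.INTER_CUBIC))
E
```

```text
10.95 [ 0.4989 -0.0253  0.378 ] [[-0.996, -0.084, -0.001], [-0.084, 0.996, -0.001], [0.001, -0.0, -1.0]] [ 1.2  0.5 -0. ] 0.0851 0.0
tabtop 247
(array([610.1, -16.4]), array([ 9.9, 12.1]), 4.7) [ 0.60821738 -0.01651688  0.32807457]
0.15 2 [0.0038 0.0041 0.0041] -0.0021
0.16 24 [-0.0148  0.0082  0.0233] -0.007
0.17 18 [-0.0208  0.0168  0.0221] -0.0056
0.18 14 [-0.0186 -0.0107  0.0189] -0.0049
0.19 6 [0.0111 0.0146 0.0171] -0.0085
0.2 7 [0.0062 0.0103 0.0138] -0.0029
0.21 6 [0.003  0.0055 0.01  ] -0.0062
0.22 8 [-0.001   0.003   0.0038] -0.0046
0.23 6 [-0.0067 -0.0034  0.002 ] -0.0087
0.24 7 [-0.0088 -0.0067 -0.0037] -0.0057
0.25 6 [-0.0137 -0.01   -0.0063] -0.0067
0.26 6 [-0.0182 -0.0146 -0.0089] -0.0073
0.27 11 [-0.0204 -0.0173  0.0179] -0.0053
0.28 29 [-0.0207 -0.0053  0.0179] -0.0093
0.29 25 [-0.0148 -0.0017  0.0167] -0.0081
0.3 17 [-0.0146 -0.0026  0.0135] -0.0088
0.31 24 [-0.0167 -0.0028  0.0149] -0.0075
0.32 19 [-0.0166 -0.0001  0.0126] -0.0081
0.33 26 [-0.0167  0.0009  0.015 ] -0.0061
tabtop top 22
(array([627.9, -14.4]), array([16.3,  8.4]), 1.6) [ 0.62835098 -0.01460087  0.33467751]
```

View pics/v3.png

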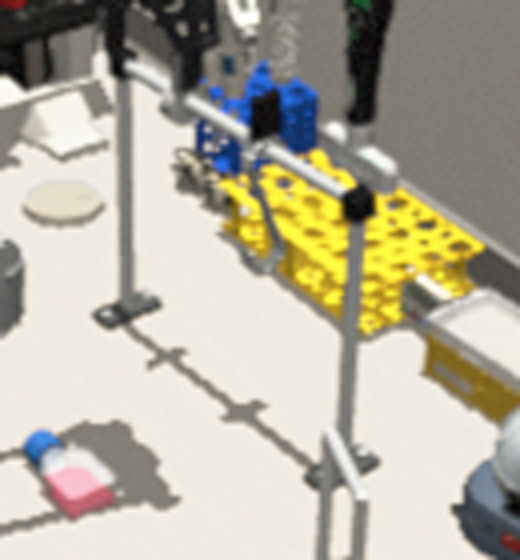

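The picture shows the hook hanging upright on the bar with its tab at (265,115), more than 100 mm from the collar. Now the pail.

Call:
servo_tool(increments=[0, 0, 0, 0, 0, 0.97, 0.4, 1, 0.4, 0, 0, 0, 0.4, 1, 0.4, 0, 0, 0, 0.4, 1, 0.4, 0, 0, 0, 0.4, 1, 0.4, 0, 0, 0, 0.4, 1, 0.4, 0, 0, 0, 0.4, 1, 0.4, 0, 0, 0, 0.4, 1, 0.4, 0, 0, 0, 0.4, 1, 0.4, 0, 0, 0, 0.4, 1, 0.4, 0, 0, 0])

```text
time: 11.93
tcp_pos: [0.4126, 0.2015, 0.2867]
eef_rot: [[-1.0, -0.0, 0.001], [-0.0, 1.0, 0.0], [-0.001, 0.0, -1.0]]
force: [0.0, -0.2, -1.0]
width: 0.0855
grip_force: 0.0
```

Call:
servo_tool(increments=[0.4, 1, 0.4, 0, 0, 0, 0.2, 0.9, 0.7, 0, 0, 0, 0, 0.5, 1, 0, 0, 0, 0, 0, 1, 0, 0, 0, 0, 0, 1, 0, 0, 0, 0, 0, 0, 0, 0, 0, 0, 0, 0, 0, 0, 0])

```text
time: 12.52
tcp_pos: [0.3966, 0.2598, 0.1831]
eef_rot: [[-1.0, -0.0, -0.003], [-0.0, 1.0, -0.002], [0.003, -0.002, -1.0]]
force: [-0.5, -0.4, 0.7]
width: 0.0856
grip_force: 0.0
```

```bash
python3 - <<'E'
from h import *
s=st(); im=cams.get_image("wrist"); P=wcloud(s,im); save("w4",im["color"])
t=box(P,.36,.435,.23,.3,.06,.075); print("grip top",len(t)); 
if len(t): print(rect(t),t.mean(0))
b=box(P,.4,.56,.245,.28,.128,.15); print("bailtop",len(b)); 
if len(b): print(rect(b),b.mean(0),np.polyfit(b[:,1],b[:,0],1))
go([.396,.262,.032],0)
E
```

```text
12.52 [0.3966 0.2598 0.1831] [[-1.0, -0.0, -0.003], [-0.0, 1.0, -0.002], [0.003, -0.002, -1.0]] [-0.5 -0.4  0.7] 0.0856 0.0
grip top 861
(array([405.9, 262.5]), array([12.5, 58. ]), 89.8) [0.40445396 0.26213823 0.06605609]
bailtop 374
(array([484.2, 262.6]), array([34.5,  7.1]), 89.1) [0.48350429 0.26266118 0.13796126] [-0.0009886   0.48376396]
shift [0.08 0.07 6.11]
turnz 0.0
```

View pics/w4.png

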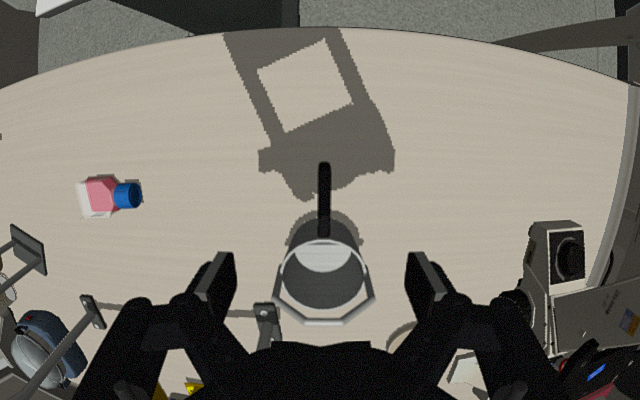

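The wrist picture shows the grip plate at (324,200), aligned with the tool and between the fingers, with the bail beyond it. Descending.

Call:
servo_tool(increments=[0.04, 0.1, 1, 0, 0, 0, 0, 0, 1, 0, 0, 0, 0, 0, 1, 0, 0, 0, 0, 0, 1, 0, 0, 0, 0, 0, 1, 0, 0, 0, 0, 0, 0.7, 0, 0, 0, 0, 0, 0.4, 0, 0, 0, 0, 0, 0, 0, 0, 0])

```text
time: 13.23
tcp_pos: [0.3964, 0.2621, 0.0314]
eef_rot: [[-1.0, 0.001, -0.001], [0.001, 1.0, -0.001], [0.001, -0.001, -1.0]]
force: [-0.2, 0.2, -0.4]
width: 0.0852
grip_force: 0.0
```

Call:
servo_tool(increments=[0, 0, 0, 0, 0, 0, 0, 0, 0, 0, 0, 0, 0, 0, 0, 0, 0, 0, 0, 0, 0, 0, 0, 0, 0, 0, 0, 0, 0, 0, 0, 0, 0, 0, 0, 0, 0, 0, 0, 0, 0, 0, 0, 0, 0, 0, 0, 0], hand=255, newtons=80)

```text
time: 13.9
tcp_pos: [0.3965, 0.2624, 0.0325]
eef_rot: [[-1.0, 0.0, 0.001], [0.0, 1.0, 0.0], [-0.001, 0.0, -1.0]]
force: [-1.4, -1.3, 5.6]
width: 0.0109
grip_force: 78.4
```

Call:
servo_tool(increments=[0, 0, -0.2, 0, 0, 0, 0, 0, -0.4, 0, 0, 0, 0, 0, -0.5, 0, 0, 0, 0, 0, -0.6, 0, 0, -0.3, 0, 0, -0.5, 0, 0, -0.4, 0, 0, -0.24, 0, 0, -0.27, 0, 0, 0, 0, 0, 0])

```text
time: 14.48
tcp_pos: [0.3972, 0.2628, 0.0945]
eef_rot: [[-0.996, -0.085, 0.003], [-0.085, 0.996, 0.001], [-0.003, 0.001, -1.0]]
force: [0.5, -0.7, -2.5]
width: 0.0109
grip_force: 77.9
```

Call:
servo_tool(increments=[0, -0.3, 0, 0, 0, 0, -0.1, -0.6, 0, 0, 0, 0, -0.2, -0.9, 0, 0, 0, 0, -0.2, -1, 0, 0, 0, 0, -0.2, -1, 0, 0, 0, 0, -0.2, -1, 0, 0, 0, 0, -0.2, -1, 0, 0, 0, 0, -0.2, -1, 0, 0, 0, 0, -0.2, -1, 0, 0, 0, 0, -0.2, -1, 0, 0, 0, 0])

```text
time: 15.32
tcp_pos: [0.4557, 0.0449, 0.0914]
eef_rot: [[-0.996, -0.084, -0.003], [-0.084, 0.996, -0.0], [0.003, 0.0, -1.0]]
force: [1.7, -1.1, -2.6]
width: 0.0109
grip_force: 78.0
```

Call:
servo_tool(increments=[-0.2, -0.9, 0, 0, 0, 0, -0.2, -0.8, 0, 0, 0, 0, -0.2, -0.6, 0, 0, 0, 0, -0.2, -0.4, 0, 0, 0, 0, -0.1, -0.2, 0, 0, 0, 0, 0, 0, 0, 0, 0, 0, 0, 0, 0, 0, 0, 0])

```text
time: 15.9
tcp_pos: [0.485, -0.0234, 0.0922]
eef_rot: [[-0.996, -0.084, -0.002], [-0.084, 0.996, 0.001], [0.002, 0.001, -1.0]]
force: [-0.6, 0.1, -1.9]
width: 0.0109
grip_force: 78.1
```

```bash
python3 - <<'E'
from h import *
s=st(); a=np.array([.9964,.0847]); n=np.array([-.0847,.9964])
im=cams.get_image("scene"); save("s5",im["color"]); P=cloud(im)
c0=np.array([.622,-.015])
q=box(P,.5,.7,-.1,.06,.14,.345); u=(q[:,:2]-c0)@a; w=(q[:,:2]-c0)@n
for nm,k in (("bail",(u<-.03)&(u>-.075)),("hook",(abs(w)<.02)&(abs(u)<.03))):
    z=q[k][:,2]; U=u[k]; W=w[k]
    for h in np.arange(.145,.26,.01):
        m=abs(z-h)<.005
        if m.any(): print(nm,round(h,3),m.sum(),np.round(np.sort(U[m])[[0,m.sum()//2,-1]],4),np.round([W[m].min(),np.median(W[m]),W[m].max()],4))
k=(u<-.03)&(u>-.075); print(q[k][:,2].max())
s=manip.observe(); im=cams.get_image("wrist"); P=wcloud(s,im)
q=box(P,.5,.7,-.1,.06,.18,.215); u=(q[:,:2]-c0)@a; w=(q[:,:2]-c0)@n; k=u<-.03; print("w bail",k.sum(),np.round(np.percentile(np.c_[u,w,q[:,2]][k],[2,50,98],axis=0),4).tolist() if k.any() else "")
b=cv2.imread("pics/s5.png")[130:270,270:400]; cv2.imwrite("pics/v5.png",cv2.resize(b,(520,560),interpolation=cv2.INTER_CUBIC))
E
```

```text
15.9 [ 0.485  -0.0234  0.0922] [[-0.996, -0.084, -0.002], [-0.084, 0.996, 0.001], [0.002, 0.001, -1.0]] [-0.6  0.1 -1.9] 0.0109 78.05534720420837
bail 0.145 8 [-0.0528 -0.0489 -0.0447] [-0.0448  0.0366  0.0423]
bail 0.155 11 [-0.0528 -0.0496 -0.0449] [-0.0509 -0.0405  0.0458]
bail 0.165 11 [-0.0514 -0.048  -0.0435] [-0.0479 -0.0337  0.0439]
bail 0.175 11 [-0.0525 -0.0488 -0.0425] [-0.0401 -0.0298  0.0326]
bail 0.185 14 [-0.0523 -0.048  -0.0457] [-0.0328 -0.021   0.0261]
bail 0.195 17 [-0.0525 -0.0486 -0.0456] [-0.0279 -0.0042  0.014 ]
hook 0.145 1 [0.0172 0.0172 0.0172] [-0.0005 -0.0005 -0.0005]
hook 0.155 13 [-0.0049  0.0056  0.0212] [-0.0123 -0.0051  0.0025]
hook 0.165 20 [-0.0169  0.0128  0.0217] [-0.0141 -0.0043  0.0057]
hook 0.175 14 [-0.0193  0.016   0.0226] [-0.0158 -0.0048  0.0042]
hook 0.185 13 [-0.0202  0.0141  0.0187] [-0.0163 -0.0073  0.0005]
hook 0.195 7 [0.0084 0.013  0.014 ] [-0.0133 -0.0045  0.0087]
hook 0.205 6 [0.0051 0.0106 0.0134] [-0.0093 -0.0079 -0.006 ]
hook 0.215 6 [0.0003 0.0034 0.0063] [-0.0118 -0.0065  0.0024]
hook 0.225 7 [-0.003   0.0005  0.0022] [-0.0101 -0.0055  0.0014]
hook 0.235 7 [-0.0073 -0.0038 -0.0001] [-0.0161 -0.0079  0.0014]
hook 0.245 8 [-0.0111 -0.009  -0.006 ] [-0.0112 -0.0074  0.0054]
hook 0.255 6 [-0.0156 -0.0123 -0.0103] [-0.0123 -0.0054  0.0013]
0.19865814683347954
w bail 0
```

View pics/v5.png

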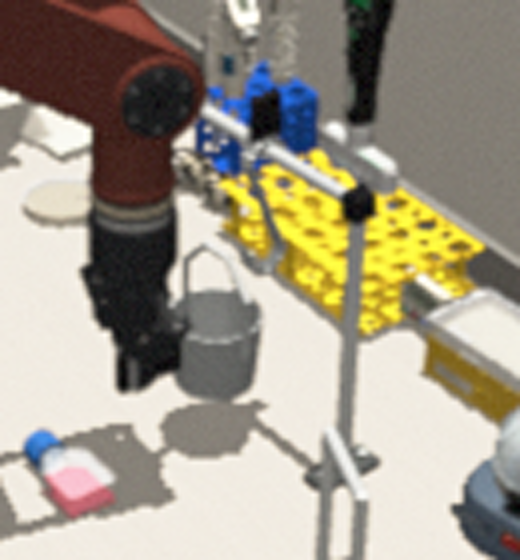

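The scene picture shows the pail upright in front of the hook, its bail top at (205,250) and just above the height of the curl's tip. Moving in.

Call:
servo_tool(increments=[-0.2, 0, -0.06, 0, 0, 0, -0.3, 0, 0, 0, 0, 0, -0.3, 0, 0, 0, 0, 0, -0.3, 0, 0, 0, 0, 0, 0, 0, 0, 0, 0, 0, 0, 0, 0, 0, 0, 0])

```text
time: 16.5
tcp_pos: [0.5137, -0.0213, 0.0944]
eef_rot: [[-0.996, -0.085, 0.0], [-0.085, 0.996, -0.0], [-0.0, -0.0, -1.0]]
force: [0.3, -0.7, -2.5]
width: 0.0111
grip_force: 78.0
```

Call:
servo_tool(increments=[-0.2, 0, 0, 0, 0, 0, -0.3, 0, 0, 0, 0, 0, -0.2, 0, 0, 0, 0, 0, -0.1, 0, 0, 0, 0, 0, 0, 0, 0, 0, 0, 0, 0, 0, 0, 0, 0, 0])

```text
time: 17.0
tcp_pos: [0.533, -0.0197, 0.0942]
eef_rot: [[-0.996, -0.085, -0.0], [-0.085, 0.996, 0.0], [0.0, 0.0, -1.0]]
force: [0.6, -0.7, -1.5]
width: 0.0108
grip_force: 78.0
```

Call:
servo_tool(increments=[0, 0, 0.2, 0, 0, 0, 0, 0, 0.3, 0, 0, 0, 0, 0, 0.3, 0, 0, 0, 0, 0, 0.2, 0, 0, 0, 0, 0, 0, 0, 0, 0, 0, 0, 0, 0, 0, 0])

```text
time: 17.5
tcp_pos: [0.5321, -0.0196, 0.0683]
eef_rot: [[-0.996, -0.084, -0.002], [-0.084, 0.996, 0.0], [0.002, 0.0, -1.0]]
force: [-0.1, 0.6, -1.6]
width: 0.011
grip_force: 78.0
```

Call:
servo_tool(increments=[0, 0, 0.15, 0, 0, 0, 0, 0, 0.1, 0, 0, 0, 0, 0, 0, 0, 0, 0, 0, 0, 0, 0, 0, 0])

```text
time: 17.83
tcp_pos: [0.5328, -0.0197, 0.0629]
eef_rot: [[-0.996, -0.084, -0.0], [-0.084, 0.996, 0.0], [0.0, 0.0, -1.0]]
force: [-0.2, -0.4, -1.9]
width: 0.0109
grip_force: 78.0
```

Call:
servo_tool(increments=[0, 0, 0.06, 0, 0, 0, 0, 0, 0, 0, 0, 0, 0, 0, 0, 0, 0, 0])

```text
time: 18.08
tcp_pos: [0.533, -0.0197, 0.0616]
eef_rot: [[-0.996, -0.085, 0.0], [-0.085, 0.996, -0.0], [-0.0, -0.0, -1.0]]
force: [0.3, 0.7, -1.7]
width: 0.0111
grip_force: 78.0
```

```bash
python3 - <<'E'
from h import *
s=st(); a=np.array([.9964,.0847]); n=np.array([-.0847,.9964])
im=cams.get_image("scene"); save("s6",im["color"]); P=cloud(im)
c0=np.array([.622,-.015])
q=box(P,.5,.7,-.1,.06,.12,.345); u=(q[:,:2]-c0)@a; w=(q[:,:2]-c0)@n
k=(abs(w)>.015)&(abs(u)<.03)&(q[:,2]<.18); o=np.c_[u,w,q[:,2]][k]; print(np.round(o[np.argsort(o[:,2])][::2],3).tolist())
k=(abs(w)<.02)&(abs(u)<.03); z=q[k][:,2]; U=u[k]
for h in np.arange(.145,.34,.02):
    m=abs(z-h)<.006
    if m.any(): print(round(h,3),m.sum(),np.round(np.sort(U[m])[[0,m.sum()//2,-1]],4))
b=cv2.imread("pics/s6.png")[140:260,290:390]; cv2.imwrite("pics/v6.png",cv2.resize(b,(500,600),interpolation=cv2.INTER_CUBIC))
E
```

```text
18.08 [ 0.533  -0.0197  0.0616] [[-0.996, -0.085, 0.0], [-0.085, 0.996, -0.0], [-0.0, -0.0, -1.0]] [ 0.3  0.7 -1.7] 0.0111 78.01283955574036
[[-0.006, -0.051, 0.121], [-0.0, -0.044, 0.123], [-0.003, 0.037, 0.124], [-0.001, 0.038, 0.127], [-0.003, -0.047, 0.13], [-0.003, 0.037, 0.133], [0.001, 0.041, 0.134], [-0.004, -0.048, 0.136], [0.003, -0.04, 0.137], [0.006, -0.036, 0.138], [-0.0, 0.04, 0.139], [-0.005, 0.028, 0.143], [-0.001, -0.027, 0.144], [0.005, -0.032, 0.145], [-0.004, -0.037, 0.146], [-0.003, -0.04, 0.148], [-0.005, 0.023, 0.15], [-0.002, 0.027, 0.15], [-0.004, -0.025, 0.153], [0.003, -0.017, 0.154], [-0.002, -0.017, 0.156], [-0.006, -0.027, 0.159], [0.001, -0.019, 0.161], [0.003, -0.016, 0.162]]
0.165 34 [-0.0159  0.0033  0.0255]
0.185 12 [-0.0173  0.0162  0.0184]
0.205 8 [0.0055 0.0092 0.0122]
0.225 8 [-0.0051 -0.001   0.0031]
0.245 7 [-0.0119 -0.0086 -0.0053]
0.265 9 [-0.0211 -0.0178 -0.0143]
0.285 29 [-0.0198 -0.0042  0.0132]
0.305 24 [-0.0165 -0.004   0.0131]
0.325 28 [-0.0146 -0.001   0.0139]
```

View pics/v6.png

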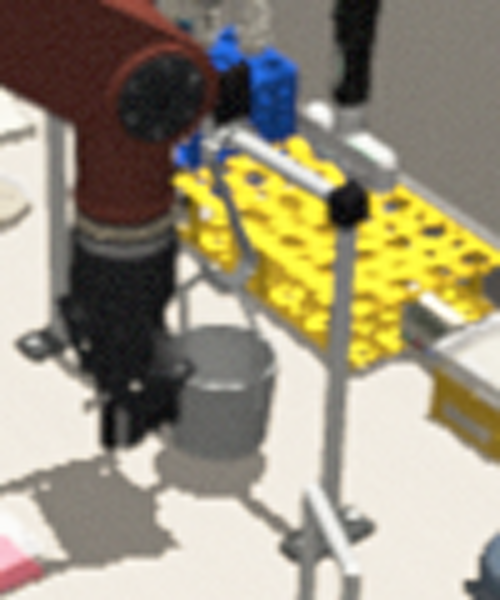

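The picture shows the bail inside the lower curl at about (235,275), with the hook upright. I'll lower it the last millimetres and release.

Call:
servo_tool(increments=[0, 0, 0.08, 0, 0, 0, 0, 0, 0, 0, 0, 0, 0, 0, 0, 0, 0, 0])

```text
time: 18.38
tcp_pos: [0.5342, -0.0199, 0.0605]
eef_rot: [[-0.996, -0.084, 0.003], [-0.084, 0.996, -0.0], [-0.003, -0.001, -1.0]]
force: [-0.4, 0.0, 1.3]
width: 0.011
grip_force: 78.7
```

Call:
servo_tool(increments=[0, 0, 0.05, 0, 0, 0, 0, 0, 0, 0, 0, 0, 0, 0, 0, 0, 0, 0])

```text
time: 18.63
tcp_pos: [0.5351, -0.02, 0.0599]
eef_rot: [[-0.996, -0.084, 0.005], [-0.084, 0.996, -0.001], [-0.005, -0.001, -1.0]]
force: [1.0, 0.5, 4.6]
width: 0.0107
grip_force: 79.2
```

Call:
servo_tool(increments=[0, 0, 0, 0, 0, 0, 0, 0, 0, 0, 0, 0, 0, 0, 0, 0, 0, 0, 0, 0, 0, 0, 0, 0, 0, 0, 0, 0, 0, 0, 0, 0, 0, 0, 0, 0, 0, 0, 0, 0, 0, 0, 0, 0, 0, 0, 0, 0], hand=0)

```text
time: 19.3
tcp_pos: [0.5328, -0.0197, 0.0582]
eef_rot: [[-0.996, -0.084, -0.0], [-0.084, 0.996, 0.0], [0.0, 0.0, -1.0]]
force: [-0.2, 0.7, -0.5]
width: 0.0852
grip_force: 0.0
```

Call:
servo_tool(increments=[0.3, 0, 0, 0, 0, 0, 0.5, 0, 0, 0, 0, 0, 0.7, 0, 0, 0, 0, 0, 0.8, 0, 0, 0, 0, 0, 0.8, 0, 0, 0, 0, 0, 0.5, 0, -0.5, 0, 0, 0, 0, 0, -1, 0, 0, 0, 0, 0, -1, 0, 0, 0, 0, 0, -1, 0, 0, 0, 0, 0, -1, 0, 0, 0])

```text
time: 20.13
tcp_pos: [0.4422, -0.0272, 0.1717]
eef_rot: [[-0.996, -0.084, -0.001], [-0.084, 0.996, 0.0], [0.001, 0.0, -1.0]]
force: [0.7, -0.1, -0.9]
width: 0.085
grip_force: 0.0
```

Call:
servo_tool(increments=[0, 0, -1, 0, 0, 0, 0, 0, -1, 0, 0, 0, 0, 0, -1, 0, 0, 0, 0, 0, -1, 0, 0, 0, 0, 0, -1, 0, 0, 0, 0, 0, -1, 0, 0, 0, 0, 0, -1, 0, 0, 0, 0, 0, -0.6, 0, 0, 0, 0, 0, 0, 0, 0, 0])

```text
time: 20.88
tcp_pos: [0.4446, -0.0277, 0.3652]
eef_rot: [[-0.996, -0.084, 0.008], [-0.084, 0.996, -0.002], [-0.008, -0.002, -1.0]]
force: [0.2, 0.8, 0.3]
width: 0.0851
grip_force: 0.0
```

```bash
cat > look.py <<'E'
from h import *
s=st(); a=np.array([.9964,.0847]); n=np.array([-.0847,.9964])
c0=np.array([.622,-.015])
for nm in ["scene","top"]:
    im=cams.get_image(nm); save("s_%d_%s"%(s["time"]*100,nm),im["color"]); P=cloud(im)
    q=box(P,.5,.72,-.1,.14,.02,.345); u=(q[:,:2]-c0)@a; w=(q[:,:2]-c0)@n
    k=(q[:,2]>.312)&(abs(u)<.04); 
    if k.any(): print(nm,"tab u,w",np.round([u[k].min(),u[k].max(),w[k].min(),w[k].max(),q[k][:,2].max()],4), rect(q[k]))
    k=(q[:,2]>.285)&(q[:,2]<.31)&(abs(u)<.04)
    r=nets.regions_of("pail",nm)
    if r:
        p=P[r[0]["mask"]]; p=p[~np.isnan(p[:,0])]; print(nm,"pail",r[0]["rect"],np.round(np.percentile(p,[3,50,97],axis=0),3).tolist())
E
python3 look.py
```

```text
20.88 [ 0.4446 -0.0277  0.3652] [[-0.996, -0.084, 0.008], [-0.084, 0.996, -0.002], [-0.008, -0.002, -1.0]] [0.2 0.8 0.3] 0.0851 0.0
scene tab u,w [-0.0163  0.015  -0.0132  0.0046  0.3317] (array([621.8, -19.6]), array([31.2, 17.3]), 2.0)
scene pail [310.2, 200.6, 345.9, 234.2] [[0.524, -0.06, 0.03], [0.613, -0.029, 0.073], [0.662, 0.024, 0.13]]
top tab u,w [-0.0149  0.0142 -0.0045  0.0055  0.3381] (array([621.6, -14.5]), array([29.3,  8.5]), 1.6)
top pail [315.2, 158.6, 340.5, 189.5] [[0.576, -0.052, 0.005], [0.623, -0.013, 0.038], [0.658, 0.026, 0.167]]
```

Call:
servo_tool(increments=[0, 0, -1, 0, 0, 0, -0.8, 0, 0, 0, 0, 0, -1, 0, 0, 0, 0, 0, -1, 0, 0, 0, 0, 0, -1, 0, 0, 0, 0, 0, -1, 0, 0, 0, 0, 0, -1, 0, 0, 0, 0, 0, -0.8, 0, 0, 0, 0, 0, -0.5, 0, 0, 0, 0, 0, 0, 0, 0, 0, 0, 0])

```text
time: 21.92
tcp_pos: [0.621, -0.0121, 0.3819]
eef_rot: [[-0.996, -0.085, -0.005], [-0.085, 0.996, 0.001], [0.005, 0.001, -1.0]]
force: [0.2, -0.3, 0.4]
width: 0.0854
grip_force: 0.0
```

Call:
servo_tool(increments=[0, 0, 0.7, 0, 0, 0, 0, 0, 0.8, 0, 0, 0, 0, 0, 0.8, 0, 0, 0, 0, 0, 0.6, 0, 0, 0, 0, 0, 0.3, 0, 0, 0, 0, 0, 0, 0, 0, 0])

```text
time: 22.42
tcp_pos: [0.6176, -0.0121, 0.3018]
eef_rot: [[-0.996, -0.084, -0.007], [-0.084, 0.996, 0.001], [0.007, 0.001, -1.0]]
force: [0.3, -0.6, -0.0]
width: 0.0855
grip_force: 0.0
```

Call:
servo_tool(increments=[0, 0, 0, 0, 0, 0, 0, 0, 0, 0, 0, 0, 0, 0, 0, 0, 0, 0, 0, 0, 0, 0, 0, 0, 0, 0, 0, 0, 0, 0], hand=165, newtons=20)

```text
time: 22.83
tcp_pos: [0.6206, -0.0124, 0.307]
eef_rot: [[-0.996, -0.085, 0.002], [-0.085, 0.996, -0.0], [-0.002, -0.0, -1.0]]
force: [-1.0, 0.5, -0.5]
width: 0.03
grip_force: 0.0
```

Call:
servo_tool(increments=[0, 0.1, -0.1, 0, 0, 0, 0, 0.1, 0, 0, 0, 0, 0, 0.1, 0, 0, 0, 0, 0, 0.1, 0, 0, 0, 0, 0, 0.1, 0, 0, 0, 0, 0, 0.1, 0, 0, 0, 0, 0, 0.1, 0, 0, 0, 0, 0, 0.1, 0, 0, 0, 0, 0, 0.1, 0, 0, 0, 0, 0, 0.1, 0, 0, 0, 0])

```text
time: 23.67
tcp_pos: [0.6181, 0.0127, 0.3085]
eef_rot: [[-0.996, -0.084, 0.0], [-0.084, 0.996, -0.0], [-0.0, -0.0, -1.0]]
force: [1.0, -4.1, 2.1]
width: 0.0301
grip_force: 1.7
```

```bash
python3 look.py
```

```text
23.67 [0.6181 0.0127 0.3085] [[-0.996, -0.084, 0.0], [-0.084, 0.996, -0.0], [-0.0, -0.0, -1.0]] [ 1.  -4.1  2.1] 0.0301 1.6816207888768986
scene tab u,w [-0.0189  0.0112 -0.0071  0.0535  0.3443] (array([616.4,   7.9]), array([59.5, 26.5]), 88.3)
top tab u,w [-0.0151 -0.0069  0.0023  0.0562  0.3329] (array([608.3,  13.1]), array([ 7.9, 53.8]), 5.6)
top pail [313.6, 160.8, 338.4, 182.1] [[0.586, -0.014, 0.03], [0.621, 0.014, 0.04], [0.656, 0.038, 0.17]]
```

```bash
python3 - <<'E'
import cv2
b=cv2.imread("pics/s_2366_scene.png") 
import glob
f=sorted(glob.glob("pics/s_23*_scene.png"))[-1]; b=cv2.imread(f)[140:260,280:390]; cv2.imwrite("pics/v7.png",cv2.resize(b,(550,600),interpolation=cv2.INTER_CUBIC))
E
```

```text
(no output)
```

View pics/v7.png

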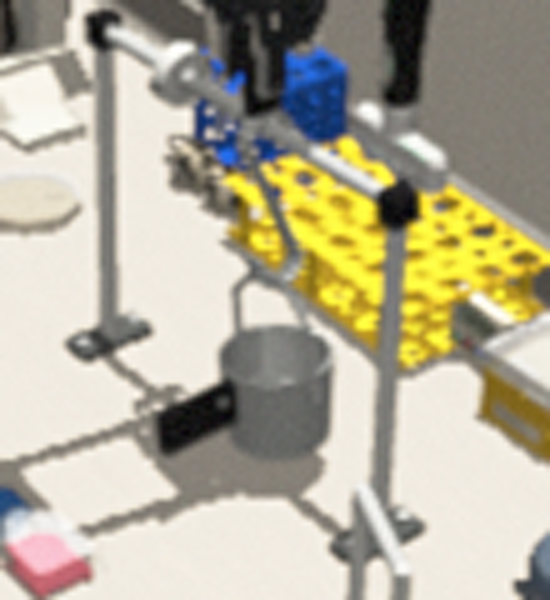

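The picture shows the pail hanging upright from the hook, which is sliding along with the fingers. I continue.

Call:
servo_tool(increments=[0, 0.1, 0, 0, 0, 0, 0, 0.12, 0, 0, 0, 0, 0, 0.12, 0, 0, 0, 0, 0, 0.12, 0, 0, 0, 0, 0, 0.12, 0, 0, 0, 0, 0, 0.12, 0, 0, 0, 0, 0, 0.12, 0, 0, 0, 0, 0, 0.12, 0, 0, 0, 0, 0, 0.12, 0, 0, 0, 0, 0, 0.12, 0, 0, 0, 0])

```text
time: 24.7
tcp_pos: [0.6154, 0.0424, 0.3082]
eef_rot: [[-0.996, -0.085, -0.0], [-0.085, 0.996, 0.0], [0.0, 0.0, -1.0]]
force: [0.9, -1.7, 0.8]
width: 0.0303
grip_force: 1.4
```

Call:
servo_tool(increments=[0, 0.12, 0, 0, 0, 0, 0, 0.12, 0, 0, 0, 0, 0, 0.12, 0, 0, 0, 0, 0, 0.12, 0, 0, 0, 0, 0, 0.12, 0, 0, 0, 0, 0, 0.12, 0, 0, 0, 0, 0, 0.12, 0, 0, 0, 0, 0, 0.12, 0, 0, 0, 0, 0, 0.1, 0, 0, 0, 0, 0, 0.1, 0, 0, 0, 0])

```text
time: 25.53
tcp_pos: [0.6131, 0.0711, 0.3084]
eef_rot: [[-0.996, -0.085, 0.0], [-0.085, 0.996, -0.0], [-0.0, -0.0, -1.0]]
force: [0.2, -2.7, 1.7]
width: 0.0298
grip_force: 1.4
```

```bash
python3 look.py
```

```text
25.53 [0.6131 0.0711 0.3084] [[-0.996, -0.085, 0.0], [-0.085, 0.996, -0.0], [-0.0, -0.0, -1.0]] [ 0.2 -2.7  1.7] 0.0298 1.4102406712481752
scene tab u,w [-0.0176  0.008   0.0501  0.1069  0.3448] (array([610.3,  62.7]), array([24.5, 56.6]), 2.4)
scene pail [299.2, 187.6, 335.4, 225.9] [[0.519, -0.0, -0.002], [0.606, 0.031, 0.074], [0.658, 0.091, 0.106]]
top tab u,w [-0.0159 -0.0109  0.0754  0.1085  0.3383] (array([600.9,  75.5]), array([ 4.2, 33.1]), 3.5)
top pail [295.1, 159.2, 320.1, 180.3] [[0.592, 0.015, 0.005], [0.621, 0.037, 0.057], [0.654, 0.098, 0.158]]
```

Call:
servo_tool(increments=[0, 0.1, 0, 0, 0, 0, 0, 0.1, 0, 0, 0, 0, 0, 0.1, 0, 0, 0, 0, 0, 0.1, 0, 0, 0, 0, 0, 0.1, 0, 0, 0, 0, 0, 0.05, 0, 0, 0, 0, 0, 0, 0, 0, 0, 0])

```text
time: 26.32
tcp_pos: [0.6119, 0.0851, 0.3084]
eef_rot: [[-0.996, -0.085, 0.0], [-0.085, 0.996, 0.0], [-0.0, 0.0, -1.0]]
force: [0.1, -2.1, 1.5]
width: 0.0301
grip_force: 1.1
```

Call:
servo_tool(increments=[0, 0.1, 0, 0, 0, 0, 0, 0.06, 0, 0, 0, 0, 0, 0, 0, 0, 0, 0])

```text
time: 26.57
tcp_pos: [0.6115, 0.089, 0.3081]
eef_rot: [[-0.996, -0.085, -0.0], [-0.085, 0.996, 0.001], [0.0, 0.001, -1.0]]
force: [0.8, -2.0, 0.1]
width: 0.0303
grip_force: 0.9
```

Call:
servo_tool(increments=[0, 0.06, 0, 0, 0, 0, 0, 0.06, 0, 0, 0, 0, 0, 0, 0, 0, 0, 0])

```text
time: 26.82
tcp_pos: [0.6113, 0.091, 0.3084]
eef_rot: [[-0.996, -0.084, -0.0], [-0.084, 0.996, -0.002], [0.0, -0.001, -1.0]]
force: [0.3, -4.4, 0.7]
width: 0.0303
grip_force: 2.1
```

Call:
servo_tool(increments=[0, 0.06, 0, 0, 0, 0, 0, 0, 0, 0, 0, 0, 0, 0, 0, 0, 0, 0])

```text
time: 27.07
tcp_pos: [0.6113, 0.0917, 0.3087]
eef_rot: [[-0.996, -0.084, 0.0], [-0.084, 0.996, -0.003], [-0.0, -0.003, -1.0]]
force: [-0.9, -5.4, 1.7]
width: 0.0302
grip_force: 3.0
```

Call:
servo_tool(increments=[0, 0.06, 0, 0, 0, 0, 0, 0, 0, 0, 0, 0, 0, 0, 0, 0, 0, 0])

```text
time: 27.32
tcp_pos: [0.6113, 0.0918, 0.3086]
eef_rot: [[-0.997, -0.083, 0.0], [-0.083, 0.997, -0.006], [0.0, -0.006, -1.0]]
force: [-0.7, -9.2, 1.4]
width: 0.0301
grip_force: 4.4
```

Force rises without movement, so the hook is against the collar. I back off slowly, open and rise.

Call:
servo_tool(increments=[0, -0.08, 0, 0, 0, 0, 0, -0.08, 0, 0, 0, 0, 0, -0.08, 0, 0, 0, 0, 0, -0.1, 0, 0, 0, 0, 0, -0.1, 0, 0, 0, 0, 0, 0, 0, 0, 0, 0])

```text
time: 27.82
tcp_pos: [0.6119, 0.0837, 0.3081]
eef_rot: [[-0.996, -0.084, -0.0], [-0.084, 0.996, 0.001], [0.0, 0.001, -1.0]]
force: [0.3, 0.2, 0.1]
width: 0.0303
grip_force: 0.0
```

Call:
servo_tool(increments=[0, 0, 0, 0, 0, 0, 0, 0, -0.4, 0, 0, 0, 0, 0, -0.7, 0, 0, 0, 0, 0, -0.9, 0, 0, 0, 0, 0, -0.9, 0, 0, 0, 0.6, 0, -0.5, 0, 0, 0, 0.9, 0, 0, 0, 0, 0, 0.9, 0, 0, 0, 0, 0, 0.9, 0, 0, 0, 0, 0, 0.9, 0, 0, 0, 0, 0])

```text
time: 28.65
tcp_pos: [0.5065, 0.0749, 0.3944]
eef_rot: [[-0.996, -0.085, 0.001], [-0.085, 0.996, 0.0], [-0.001, 0.0, -1.0]]
force: [-0.3, -0.7, 0.9]
width: 0.03
grip_force: 0.0
```

Call:
servo_tool(increments=[0.9, 0, 0, 0, 0, 0, 0.9, 0, 0, 0, 0, 0, 0, 0, 0, 0, 0, 0, 0, 0, 0, 0, 0, 0, 0, 0, 0, 0, 0, 0, 0, 0, 0, 0, 0, 0, 0, 0, 0, 0, 0, 0, 0, 0, 0, 0, 0, 0, 0, 0, 0, 0, 0, 0, 0, 0, 0, 0, 0, 0])

```text
time: 29.48
tcp_pos: [0.4628, 0.0709, 0.393]
eef_rot: [[-0.996, -0.084, -0.001], [-0.084, 0.996, 0.0], [0.001, 0.0, -1.0]]
force: [-0.1, 0.1, -0.1]
width: 0.0301
grip_force: 0.0
```

```bash
python3 look.py; python3 look.py; python3 - <<'E'
import cv2,glob,os
f=max(glob.glob("pics/s_2*_scene.png"),key=os.path.getmtime); b=cv2.imread(f)[140:260,270:380]; cv2.imwrite("pics/v8.png",cv2.resize(b,(550,600),interpolation=cv2.INTER_CUBIC))
E
```

```text
29.48 [0.4628 0.0709 0.393 ] [[-0.996, -0.084, -0.001], [-0.084, 0.996, 0.0], [0.001, 0.0, -1.0]] [-0.1  0.1 -0.1] 0.0301 0.0
scene tab u,w [-0.0186  0.0138  0.0824  0.0986  0.3333] (array([612.5,  73.4]), array([33.2, 14.6]), 14.3)
scene pail [293.1, 186.7, 333.3, 223.6] [[0.518, 0.029, 0.032], [0.606, 0.06, 0.076], [0.655, 0.114, 0.129]]
top tab u,w [-0.0154  0.0136  0.0902  0.1016  0.3396] (array([612.9,  79.8]), array([28.6, 11. ]), 1.4)
top pail [288.0, 161.9, 314.2, 179.2] [[0.598, 0.038, 0.028], [0.622, 0.069, 0.05], [0.654, 0.121, 0.282]]
29.68 [0.4626 0.0709 0.3932] [[-0.996, -0.084, -0.0], [-0.084, 0.996, 0.0], [0.0, 0.0, -1.0]] [1.2 1.1 0.6] 0.0302 0.0
scene tab u,w [-0.0198  0.0141  0.0807  0.0973  0.3325] (array([611.6,  73.4]), array([34.9, 14.6]), 9.0)
scene pail [292.2, 189.8, 330.4, 222.0] [[0.518, 0.038, 0.01], [0.606, 0.071, 0.073], [0.655, 0.126, 0.109]]
top tab u,w [-0.0151  0.0133  0.0892  0.1011  0.3387] (array([613.1,  79.5]), array([28.5, 11.5]), 2.9)
top pail [286.1, 161.0, 313.7, 173.7] [[0.6, 0.045, 0.03], [0.622, 0.079, 0.056], [0.653, 0.127, 0.176]]
```

View pics/v8.png

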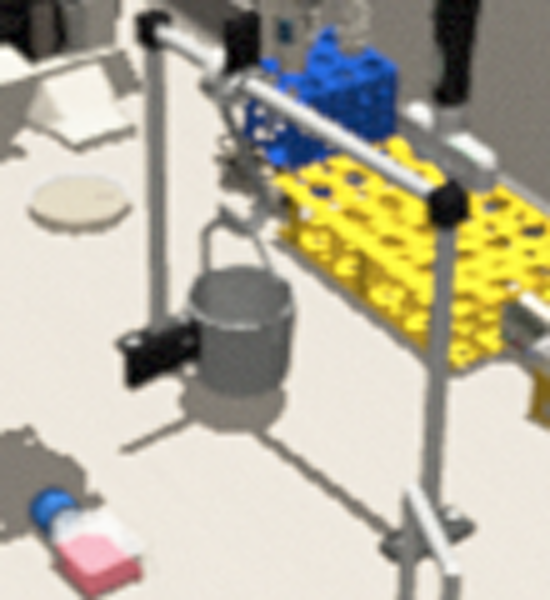

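The picture shows the hook against the collar with its tab at (240,40) and the pail hanging upright, swinging slightly. I let it settle and check again.

Call:
servo_tool(increments=[0, 0, 0, 0, 0, 0, 0, 0, 0, 0, 0, 0, 0, 0, 0, 0, 0, 0, 0, 0, 0, 0, 0, 0, 0, 0, 0, 0, 0, 0, 0, 0, 0, 0, 0, 0, 0, 0, 0, 0, 0, 0, 0, 0, 0, 0, 0, 0, 0, 0, 0, 0, 0, 0, 0, 0, 0, 0, 0, 0])

```text
time: 30.72
tcp_pos: [0.4625, 0.0709, 0.3933]
eef_rot: [[-0.996, -0.084, -0.0], [-0.084, 0.996, 0.0], [0.0, 0.0, -1.0]]
force: [-0.8, 0.7, 0.2]
width: 0.0304
grip_force: 0.0
```

Call:
servo_tool(increments=[0, 0, 0, 0, 0, 0, 0, 0, 0, 0, 0, 0, 0, 0, 0, 0, 0, 0, 0, 0, 0, 0, 0, 0, 0, 0, 0, 0, 0, 0, 0, 0, 0, 0, 0, 0, 0, 0, 0, 0, 0, 0, 0, 0, 0, 0, 0, 0, 0, 0, 0, 0, 0, 0, 0, 0, 0, 0, 0, 0])

```text
time: 31.55
tcp_pos: [0.4625, 0.0709, 0.3933]
eef_rot: [[-0.996, -0.084, -0.0], [-0.084, 0.996, -0.0], [0.0, 0.0, -1.0]]
force: [0.7, -0.1, 0.6]
width: 0.0304
grip_force: 0.0
```

Call:
servo_tool(increments=[0, 0, 0, 0, 0, 0, 0, 0, 0, 0, 0, 0, 0, 0, 0, 0, 0, 0, 0, 0, 0, 0, 0, 0, 0, 0, 0, 0, 0, 0, 0, 0, 0, 0, 0, 0, 0, 0, 0, 0, 0, 0, 0, 0, 0, 0, 0, 0, 0, 0, 0, 0, 0, 0, 0, 0, 0, 0, 0, 0])

```text
time: 32.38
tcp_pos: [0.4625, 0.0709, 0.3933]
eef_rot: [[-0.996, -0.084, -0.0], [-0.084, 0.996, -0.0], [0.0, -0.0, -1.0]]
force: [-0.2, -0.0, -0.4]
width: 0.0301
grip_force: 0.0
```

```bash
python3 look.py; python3 look.py|grep -v scene
```

```text
32.38 [0.4625 0.0709 0.3933] [[-0.996, -0.084, -0.0], [-0.084, 0.996, -0.0], [0.0, -0.0, -1.0]] [-0.2 -0.  -0.4] 0.0301 0.0
scene tab u,w [-0.0192  0.0148  0.0812  0.0971  0.3346] (array([612.3,  73.8]), array([14.9, 33.3]), 88.0)
scene pail [294.8, 192.9, 329.0, 221.6] [[0.519, 0.034, 0.033], [0.605, 0.066, 0.073], [0.655, 0.119, 0.108]]
top tab u,w [-0.0152  0.0132  0.09    0.1009  0.3376] (array([612.9,  80. ]), array([28.5, 10.9]), 4.8)
top pail [286.6, 159.9, 314.1, 178.4] [[0.503, 0.038, 0.027], [0.621, 0.072, 0.047], [0.653, 0.122, 0.71]]
32.58 [0.4625 0.0709 0.3933] [[-0.996, -0.084, -0.0], [-0.084, 0.996, -0.0], [0.0, 0.0, -1.0]] [0.3 0.1 0.1] 0.0301 0.0
top tab u,w [-0.0157  0.0134  0.0899  0.1007  0.3395] (array([612.8,  79.8]), array([29. , 10.7]), 3.8)
```

The hook's tab is steady at y 0.080, about 15 mm from the collar's centre, so it touches the collar. Handing in.

```bash
python3 -c "
from cell import ticket
print(ticket.hand_in())"
```

```text
the job is handed in; nothing more can be done
None
```

I handed the job in at about 33 s: the hook hangs on the rail touching the collar, the pail hangs upright in its lower curl, both are let go, and the gripper is clear; the hand-in returned no verdict.

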